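# Dial up the nutmeg on the spice carousel and tip it into the bowl

### The arm

A 6-joint arm with a two-finger parallel gripper is mounted at the origin on the work surface. World frame = base frame: x ahead of the robot, y to its left, z up, the work surface at z = 0. Lengths are in m, angles in rad, forces in N, time in s.
With the tool pointing down it reaches from about 0.325 to 0.9 m from the base axis. Payload 6.1 kg.
Tool frame: the origin (TCP) lies at the very end of the fingers, on their centre line; the grasp point (between the pads) lies 19 mm behind it (manip.pinch_z is the distance from the TCP to the grasp point, in m); z points along the fingers, y is the line along which they close (so a half turn about z gives the same grasp; the last joint's range is limited). The gripper opens to 87 mm and grips with 3 to 60 N. Pads are 19 mm wide; open, the fingers measure 117 mm over their backs; the gripper's body (75 mm by 190 mm) begins 51 mm behind the grasp point.
Start: joints at [1.16, 0.22, 1.526, -0, 1.395, -0.126], TCP at [0.176, 0.6, 0.223] pointing down, gripper open.
Joint ranges: [-2.98, 2.98], [-0.91, 2.08], [0.09, 2.57], [-1.24, 4.39], [0.2, 2.65], [-2.68, 2.68]. Speed limits (rad/s): [2.57, 2.57, 3.01, 3.14, 3.14, 3.14].

### API

Orientations are given as a rotation vector (axis times angle).
In Python, from workcell import manip, grip, kinematics, snapshot, job, monitor gives the robot as it stands. Calls block until the motion is done:
- manip.move_to(position, orientation): joint-space move of the TCP to a pose.
- manip.movel(position, frame=None, max_speed=0.15, threshold=None): straight line of the TCP; frame=None keeps the orientation; max_speed is the mean speed in m/s. With threshold (N) it stops when the force on the tool has changed by that much, and returns True; else False.
- manip.move_j(angles): joint-space move.
- grip(opening, f_grip=None): finger opening in m; f_grip is the grip in N (None keeps the last); returns when the fingers have stopped.
- manip.pause(seconds).
- kinematics.solve_ik(position, orientation): joint angles nearest the present ones, or None.
- snapshot(name): name is "side" or "top"; returns a dict with "color" (400x640x3 uint8, blue, green, red), "fx", "fy", "cx", "cy" (pixels), "T" (4x4, takes a point from camera to world coordinates). Camera axes: x right, y down, z forward; pixel columns grow to the right and rows downward; lengths in m; the calibration is good to about 2 mm. A picture is of the moment at which its call begins. There is no depth.
A pose or a line that the arm cannot do raises manip.MotionError and nothing moves.
- job.hand_in(): hands the job in; it is judged then, once.
Readings, each from a call of its own:
- monitor.read_clock(): time.
- monitor.read_qpos(): joint angles.
- monitor.read_qd(): joint speeds.
- monitor.read_effort(): joint torques, N m.
- monitor.read_tcp_pos(): TCP position.
- monitor.read_tcp_rot(): TCP orientation.
- monitor.read_contact_force(): force on the tool from outside, world axes, zero at the start.
- monitor.read_moment(): the same for the moment, N m.
- monitor.read_finger_gap(): finger opening in m.
- monitor.read_grip_force(): force on a finger pad.
Only numpy, scipy, OpenCV 4.12 (cv2) and the standard library are available. Lean on these libraries where they do the work, as an engineer would, in place of code of your own. Each camera call takes 0.05 s, during which the arm holds its last target. There are 200 camera calls.

### The job

Roll the ribbed thumbwheel of the spice dispenser with a fingertip until the compartment holding the round nutmeg faces the spout, then press the side lever down so that the carousel tips and the nutmeg rolls out into the steel bowl, and let the lever come back up. The other three things stay in the carousel; do not touch the contents or the carousel with the fingers, and leave the bowl and everything else standing where they are.

Things in the scene. Friction and masses are not known exactly. Their poses are not given: they have to be found in the camera images.
- dispenser: fixed plastic stand of the spice dispenser: grey foot 170 x 380 mm and two side posts. Origin: centre of the stand on the work surface, straight below the carousel's axis; +x is the way the spout points, +y is the thumbwheel's side, z up. The level tipping axis runs along this y, 150 mm above the origin.
- carousel (a joint): turn of the carousel in rad, growing counter-clockwise seen from above; geared one to one to the thumbwheel; stays where it is left. At 0 and every multiple of 2 pi / 5 a compartment faces the spout squarely. Compartment k (0 to 4) is centred at the angle carousel + k * 2 pi / 5 from the dispenser's +x.
- drum: the carousel: a grey drum 182 mm across, open on top, hub of 26 mm radius, five equal compartments (72 degrees each) parted by upright walls with tops 189 mm above the work surface. The floors slope 6 degrees down to the hub, so nothing leaves while it is level. Origin on the tipping axis at the carousel's centre. Not to be touched with the fingers.
- tray: white round tray around the carousel, 200 mm across, rim 190 mm above the work surface, with one 57 mm wide opening on the dispenser's +x side and there a spout that ends 136 mm from the centre. The lever is part of it and tips it.
- drum_center (a point): centre of the carousel, 170 mm above the work surface when level
- thumbwheel: black thumbwheel, 26 mm wide, 68 mm across over its 18 ribs (5 mm high, one every 20 degrees). Origin at its centre, at dispenser x 0, y +155 mm, z 150 mm; its axle lies along the dispenser's y. Only its crown shows, between grey housing walls whose tops are 168 mm above the work surface. Turns without end, a little over 1 N at the rim moves it.
- wheel_crown (a point): fixed point: highest point over the thumbwheel's ribs, 184 mm above the work surface, on the dispenser's axes. Rolling the crown towards dispenser +x turns the carousel counter-clockwise seen from above by the same angle (34 mm of rolling is about 1 rad); towards -x, clockwise.
- tilt (a joint): tip of tray and carousel in rad: 0 level (at rest, sprung), 0.62 fully tipped, spout down. Moved by the lever.
- lever_pad (a point): top centre of the lever's white square pad (40 x 40 x 8 mm), 158 mm above the work surface at rest, 105 mm from the tipping axis towards dispenser +x, at dispenser y -152 mm. Pressing it down tips tray and carousel; it swings on an arc of 105 mm about the tipping axis, 61 mm down to its stop; takes about 4 N at first, 10 N at the stop; springs back when released.
- nutmeg_center (a point): centre of the nutmeg, a brown ball 27 mm across, in one of the compartments that do not face the spout at the start
- stockcube_center (a point): centre of the wrapped stock cube, a pale block 20 x 20 x 18 mm, in a compartment
- cinnamon_center (a point): centre of the piece of cinnamon stick, a double quill 30 x 21 x 11 mm, lying in a compartment
- ginger_center (a point): centre of the ginger piece, a pale blunt cone 22 mm across and 20 mm high, in a compartment
- bowl: steel bowl, 156 mm across, 60 mm high, standing under the spout's end, loose. Origin under its centre.
- bowl_in (a point): centre of the bowl's inner floor
- jug: blue plastic jug with a handle, 110 mm across, 190 mm high, at the far right
- potlid: aluminium pot lid, 190 mm across, 40 mm high with its knob, on the right
- saltpot: white ceramic salt pot, 56 mm across, 70 mm high, beyond the lever, right of the bowl
- mug: white mug with a handle, 76 mm across, 85 mm high, beyond the thumbwheel, left of the bowl
- mill: wooden pepper mill, 54 mm across, 152 mm high, on the left
- spoon: spoon with a wooden handle lying on the left
Things that resemble listed ones, but are neither listed nor needed, are in the scene too. Several things have the shape of the bowl; the one meant has the colours described above.

How it is judged:
On the way, in this order (a step that is already met when the one before it is completed fails the run):
1. with the tray level, the nutmeg's compartment has been brought to the spout (the nutmeg is less than 24 mm to either side of the spout's centre line, on the spout's side) (x of nutmeg_center in the frame of dispenser between 0.02 and 0.09 m and y of nutmeg_center in the frame of dispenser between -0.024 and 0.024 m and height (world z) of nutmeg_center above 0.16 m and value of joint tilt below 0.08 rad and velocity of joint carousel between -0.3 and 0.3 rad/s), for 0.2 s.
2. tray and carousel are tipped by more than 0.4 rad (value of joint tilt above 0.4 rad), for 0.1 s.
At the end, for the whole second after the job is handed in: The nutmeg lies at rest inside the bowl (centre within 70 mm of the bowl's centre and below 50 mm), the tray is level again (within 0.06 rad), the other three things are still in the carousel, the bowl stands upright within 30 mm of where it was (horizontal distance between nutmeg_center and bowl_in below 0.07 m and height (world z) of nutmeg_center below 0.05 m and linear speed of nutmeg below 0.05 m/s and value of joint tilt below 0.06 rad and angle between bowl's own z axis and vertical below 0.1 rad and distance of bowl from where it was at the start of the episode below 0.03 m and distance between each of stockcube_center, cinnamon_center, ginger_center and drum_center below 0.1 m and height (world z) of each of stockcube_center, cinnamon_center, ginger_center above 0.13 m); the robot touches nothing.
It fails at once if the stock cube, the cinnamon or the ginger leaves the carousel (height (world z) of any of stockcube_center, cinnamon_center, ginger_center below 0.06 m).
It fails at once if the fingers touch the nutmeg or the other contents (contact force between the fingers and nutmeg above 0.3 N or contact force between the fingers and stockcube above 0.3 N or contact force between the fingers and cinnamon above 0.3 N or contact force between the fingers and ginger above 0.3 N).
It fails at once if the fingers push the carousel itself (more than 2 N) (contact force between the fingers and drum above 2 N).
It fails at once if the bowl is pushed more than 30 mm or a bystander more than 30 mm (distance of any of bowl, jug, potlid, saltpot, mug, mill, spoon from where it was at the start of the episode above 0.03 m).
It also fails if it takes over 51 s, if anything falls off the work surface, if the arm or the gripper's body presses on something with over 40 N, if the wrist force passes 120 N, or if a joint passes its speed limit or range.

## Working session

There is one attempt and no reset: what is moved stays moved. The work goes in short steps, each a Python script; the robot and the scene stay as the last script left them, time stands still between calls to the robot, and variables do not carry over. Pictures are saved under pics/ and viewed, at most 10 in all, crops included, and the job is handed in when it is done.

```bash
mkdir -p pics; python3 - <<'E'
from workcell import snapshot,monitor
import cv2,numpy as np,pickle
for n in("top","side"):
    s=snapshot(n);cv2.imwrite(f"pics/{n}0.png",s["color"]);pickle.dump(s,open(f"{n}0.pkl","wb"))
    print(n,s["fx"],s["cx"],s["cy"],np.round(s["T"],3).tolist())
print(monitor.read_clock(),monitor.read_tcp_rot())
E
```

```text
top 362.17010126619067 315.01344651626863 201.9852398819768 [[-0.152, -0.965, 0.215, 0.322], [-0.988, 0.148, -0.038, 0.026], [0.005, -0.218, -0.976, 1.086], [0.0, 0.0, 0.0, 1.0]]
side 372.3864702073521 319.1401885738065 199.5672750240455 [[0.84, -0.368, 0.399, -0.01], [-0.542, -0.593, 0.595, -0.781], [0.018, -0.716, -0.697, 1.05], [0.0, 0.0, 0.0, 1.0]]
0.1 [-4.45843795e-01 -3.10932605e+00  2.63991174e-03]
```

View pics/top0.png

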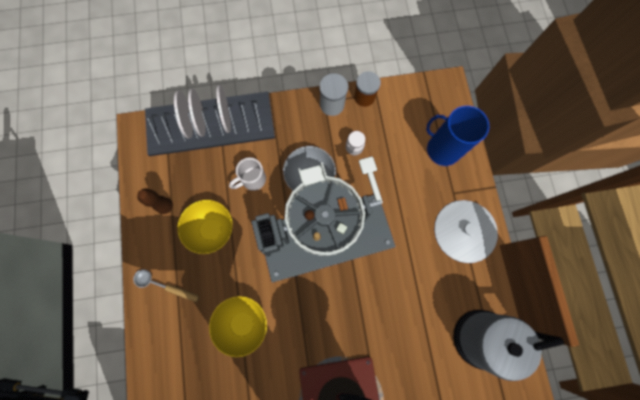

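View pics/side0.png

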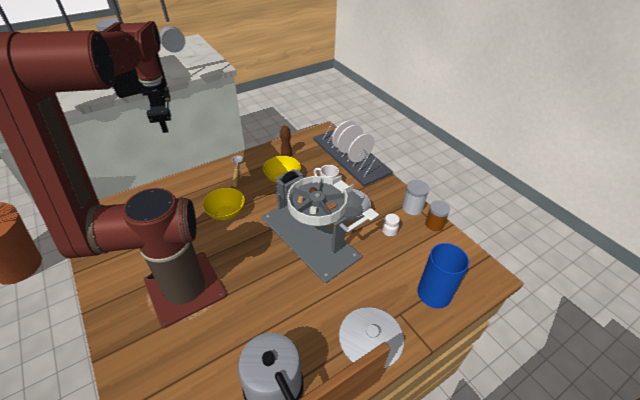

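The top view shows the dispenser near (325,215), with the thumbwheel at (267,232), the lever pad at (368,165) and the spout at (312,175) over the steel bowl. I'll zoom in next.

```bash
python3 - <<'E'
import cv2,numpy as np
a=cv2.imread("pics/top0.png")[140:290,240:400];b=cv2.imread("pics/side0.png")[160:240,270:390]
cv2.imwrite("pics/topz.png",cv2.resize(a,None,fx=4,fy=4,interpolation=cv2.INTER_CUBIC)[:600])
cv2.imwrite("pics/sidez.png",cv2.resize(b,None,fx=6,fy=6,interpolation=cv2.INTER_CUBIC))
E
```

```text
(no output)
```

View pics/topz.png

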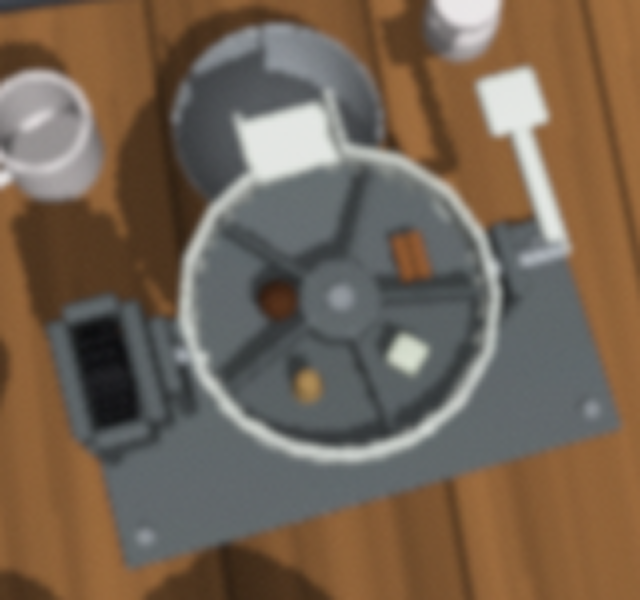

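View pics/sidez.png

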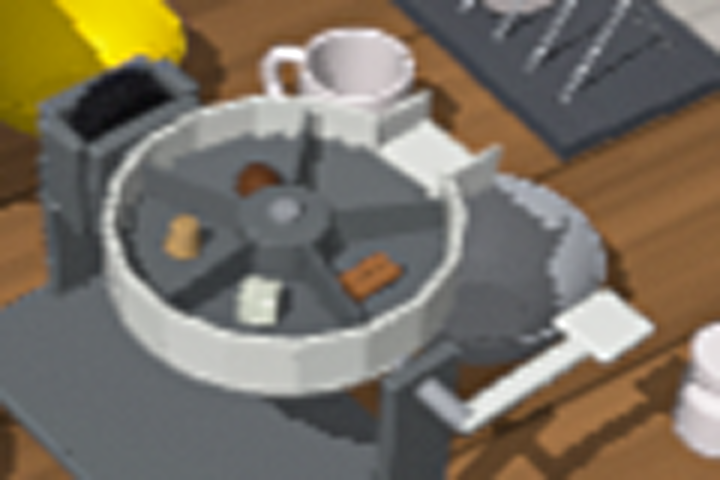

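The zooms show the front compartment empty. The nutmeg (dark brown, topz (277,298)) is in the compartment on the thumbwheel side, so the carousel must turn about 72° clockwise, which means rolling the crown towards -x. The cinnamon, stock cube and ginger follow clockwise from the front. Now the measurements.

```bash
cat > h.py <<'E'
import numpy as np,cv2,pickle
from scipy.optimize import least_squares
def ray(s,u,v):
    T=s["T"];d=T[:3,:3]@np.array([(u-s["cx"])/s["fx"],(v-s["cy"])/s["fy"],1]);return T[:3,3],d/np.linalg.norm(d)
def plane(s,u,v,z):
    o,d=ray(s,u,v);return o+d*(z-o[2])/d[2]
def tri(r1,r2):
    A=sum(np.eye(3)-np.outer(d,d) for o,d in(r1,r2));b=sum((np.eye(3)-np.outer(d,d))@o for o,d in(r1,r2))
    p=np.linalg.solve(A,b);return p,[np.linalg.norm(np.cross(p-o,d)) for o,d in(r1,r2)]
def project(s,p):
    q=np.linalg.inv(s["T"])@np.append(p,1);return s["fx"]*q[0]/q[2]+s["cx"],s["fy"]*q[1]/q[2]+s["cy"]
tz=lambda x,y:(240+(x+.5)/4-.5,140+(y+.5)/4-.5)
sz=lambda x,y:(270+(x+.5)/6-.5,160+(y+.5)/6-.5)
E
python3 - <<'E'
from h import *
t=pickle.load(open("top0.pkl","rb"));s=pickle.load(open("side0.pkl","rb"))
np.set_printoptions(precision=4,suppress=True)
def tr(n,a,b):
    p=tri(ray(t,*tz(*a)),ray(s,*sz(*b)));print(n,*p);return p[0]
tr("pad",(513,100),(604,326));tr("knob",(341,297),(284,208))
nm=tr("nutmeg",(278,298),(258,181))
tr("ging",(308,384),(184,237));tr("cube",(407,353),(260,300));tr("cin",(411,255),(372,276))
pad=plane(t,*tz(513,100),.158);pad2=plane(s,*sz(604,326),.158);print("pad planes",pad,pad2)
# rim: outer edge of pixels bright in annulus, top view
hs=cv2.cvtColor(t["color"],cv2.COLOR_BGR2HSV)
m=((hs[...,2]>170)&(hs[...,1]<40)).astype(np.uint8)
pts=[]
for v,u in zip(*np.nonzero(m[150:270,270:385])):
    pts.append(plane(t,u+270,v+150,.19)[:2])
pts=np.array(pts);c0=plane(t,*tz(341,303),.19)[:2]
f=lambda q:np.hypot(*(pts-q[:2]).T)-q[2]
k=np.abs(f([*c0,.1]))<.012
pts=pts[k];r=least_squares(f,[*c0,.098],loss="soft_l1",f_scale=.002);print("rim",r.x,len(pts))
C=r.x[:2]
hc=np.array([plane(t,*tz(*q),.168)[:2] for q in[(55,325),(108,298),(157,424),(94,447)]]);print("housing",hc,hc.mean(0))
W=plane(t,*tz(106,371),.172)[:2];print("wheel",W)
for n,p,e in(("pad",pad[:2],(.105,-.152)),("wheel",W,(0,.155)),("hous",hc.mean(0),(0,.155))):
    d=p-C;print(n,"dist",np.hypot(*d),np.hypot(*e),"yaw",np.arctan2(d[1],d[0])-np.arctan2(e[1],e[0]))
E
```

```text
pad [ 0.6067 -0.1666  0.1583] [np.float64(0.00034385458865287925), np.float64(0.00034385458865266355)]
knob [ 0.4843 -0.0286  0.1979] [np.float64(0.0006499612347598262), np.float64(0.000649961234759872)]
nutmeg [0.492  0.0102 0.1842] [np.float64(0.00041802322552687295), np.float64(0.00041802322552692396)]
ging [ 0.4361 -0.0005  0.177 ] [np.float64(0.0006227120511618467), np.float64(0.0006227120511618155)]
cube [ 0.4458 -0.0653  0.1778] [np.float64(0.0004490325781006752), np.float64(0.0004490325781006522)]
cin [ 0.5094 -0.0793  0.1742] [np.float64(0.001160204882690359), np.float64(0.0011602048826903197)]
pad planes [ 0.6065 -0.1665  0.158 ] [ 0.6073 -0.1664  0.158 ]
rim [ 0.4844 -0.0281  0.0973] 624
housing [[0.4988 0.1541]
 [0.5112 0.1183]
 [0.4261 0.0977]
 [0.4178 0.1388]] [0.4635 0.1272]
wheel [0.4638 0.125 ]
pad dist 0.18455014726408853 0.1847403583411053 yaw 0.11843206899403547
wheel dist 0.15447575497848054 0.155 yaw 0.13357725495958972
hous dist 0.15674709717442895 0.155 yaw 0.13376504566387126
```

```bash
cat >> h.py <<'E'
C=np.array([.4844,-.0283]);YAW=.125
ex=np.array([np.cos(YAW),np.sin(YAW),0]);ey=np.array([-ex[1],ex[0],0]);ez=np.array([0,0,1.])
def D(x,y,z):return np.array([*C,0])+x*ex+y*ey+z*ez
def toD(p):d=np.append(p[:2]-C,0);return np.array([d@ex,d@ey])
def ball(s,z=.18):
    # brown blob nearest the drum centre -> dispenser xy
    hs=cv2.cvtColor(s["color"],cv2.COLOR_BGR2HSV);b=s["color"].astype(int)
    yy,xx=np.nonzero((hs[...,1]>130)&(hs[...,2]<125)&(b[...,2]-b[...,0]>30))
    P=np.array([toD(plane(s,u,v,z)) for u,v in zip(xx,yy)]);k=np.hypot(*P.T)<.075
    P=P[k];return P.mean(0) if len(P) else None,len(P)
from scipy.spatial.transform import Rotation as R
def rot(tx,ty,tz_):return R.from_matrix(np.column_stack([tx,ty,tz_])).as_rotvec()
T_=np.radians(28)
wz=np.sin(T_)*ex-np.cos(T_)*ez;wx=np.cross(ey,wz);WROT=rot(wx,ey,wz)
def wtcp(x,z,y=.155):return D(x,y,z)-.0095*wx     # leading corner at dispenser x,z
E
python3 - <<'E'
from h import *
from workcell import kinematics
t=pickle.load(open("top0.pkl","rb"));s=pickle.load(open("side0.pkl","rb"))
for q in[(363,172),(227,228),(225,375),(386,422),(474,283)]:
    p=toD(plane(t,*tz(*q),.189));print("wall",np.round(p*1e3),np.degrees(np.arctan2(p[1],p[0])).round(1))
print(ball(t),ball(s))
print([np.round(toD(plane(t,*tz(*q),.189))*1e3) for q in[(278,298),(277,25),(375,110),(175,110)]])
for a in[(.014,.23),(.014,.18),(-.014,.18)]:print(kinematics.solve_ik(wtcp(*a),WROT))
for sg in(1,-1):
  for tl in(0,.3):
    z=np.array(np.sin(tl)*ey-np.cos(tl)*ez);y=sg*ex;print(sg,tl,[kinematics.solve_ik(D(.108,-.152,h),rot(np.cross(y,z),y,z)) for h in(.2,.09)])
E
```

```text
wall [ 75. -37.] -26.3
wall [64. 57.] 41.7
wall [-27.  83.] 108.0
wall [-82.  -5.] -176.2
wall [-14. -84.] -99.2
(array([0.01172191, 0.01417515]), 63) (array([0.01421319, 0.01316813]), 25)
[array([11., 38.]), array([187., -11.]), array([113., -56.]), array([149.,  68.])]
[ 0.08921605 -0.49987387  2.22379372  0.02096421  0.92935138 -1.61493984]
[ 0.08921605 -0.44851641  2.28617431  0.0230682   0.81564077 -1.61820713]
[ 0.08596265 -0.545408    2.34637184  0.02433924  0.85239927 -1.62128948]
1 0 [array([-3.89525840e-01,  2.53897656e-01,  1.52960613e+00, -4.44089210e-16,
        1.35808887e+00, -5.14525840e-01]), array([-3.89525840e-01,  3.59498760e-01,  1.61580197e+00, -4.44089210e-16,
        1.16629192e+00, -5.14525840e-01])]
1 0.3 [array([-0.519887  ,  0.3701792 ,  1.41450606,  0.23852627,  1.54160243,
       -0.67406667]), array([-0.519887  ,  0.47447078,  1.4928724 ,  0.2437068 ,  1.36419976,
       -0.71793038])]
-1 0 [array([-3.89525840e-01,  2.53897656e-01,  1.52960613e+00, -4.44089210e-16,
        1.35808887e+00,  2.62706681e+00]), array([-3.89525840e-01,  3.59498760e-01,  1.61580197e+00, -4.44089210e-16,
        1.16629192e+00,  2.62706681e+00])]
-1 0.3 [array([-0.519887  ,  0.3701792 ,  1.41450606,  0.23852627,  1.54160243,
        2.46752598]), array([-0.519887  ,  0.47447078,  1.4928724 ,  0.2437068 ,  1.36419976,
        2.42366227])]
```

Walls put the carousel at about +5.6° (compartment 1 at about 77°), so I need about −77°. First rolling stroke now.

```bash
cat >> h.py <<'E'
def stroke(x0,x1,z=.1795,v=.04):
    from workcell import manip,monitor
    manip.movel(wtcp(x0,.196),max_speed=.12)
    hit=manip.movel(wtcp(x0,z),max_speed=.04,threshold=6)
    zc=(monitor.read_tcp_pos()-wtcp(0,0))[2]
    st=manip.movel(wtcp(x1,max(z,zc)),max_speed=v,threshold=25)
    f=monitor.read_contact_force();manip.movel(wtcp(x1-.002,.196),max_speed=.12)
    print("hit",hit,"corner z",round(zc,4),"stop",st,"f",np.round(f,1),"t",monitor.read_clock())
def look(n,name):
    from workcell import snapshot
    s=snapshot(n);pickle.dump(s,open(name+".pkl","wb"))
    c=s["color"][140:290,240:400] if n=="top" else s["color"][160:240,270:390]
    k=4 if n=="top" else 6
    cv2.imwrite(f"pics/{name}.png",cv2.resize(c,None,fx=k,fy=k,interpolation=cv2.INTER_CUBIC))
E
python3 - <<'E'
from h import *
from workcell import manip,grip,monitor
grip(0)
manip.movel([.2,.55,.32],max_speed=.25)
manip.move_to(wtcp(.014,.25),WROT)
print(monitor.read_clock())
stroke(.014,-.012)
look("side","s1");look("top","t1")
E
```

```text
4.075
hit True corner z 0.1821 stop False f [-0.3 -0.6 -0.7] t 6.1583
```

View pics/s1.png

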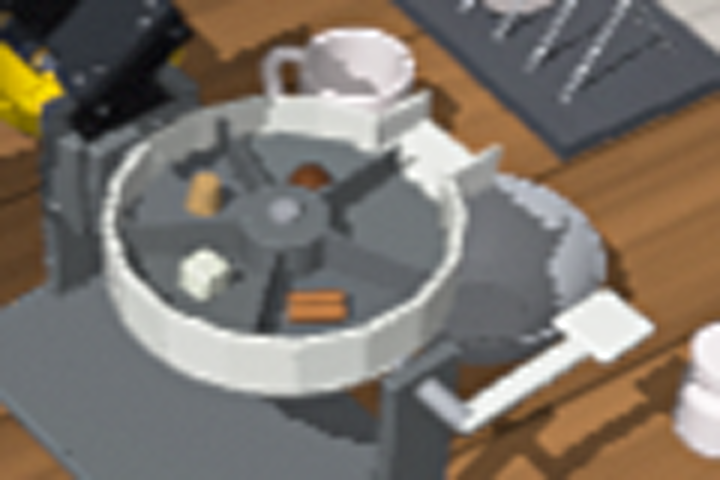

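The side view shows the drum turned about 40° clockwise: the nutmeg is now at (310,177) in the zoom and the spout is still ahead of it. The contents are clear and the drum isn't blocked by the arm. I'll work out the turn from the other items.

```bash
python3 - <<'E'
from h import *
s=pickle.load(open("side0.pkl","rb"))
A=lambda q,z:(lambda p:(np.degrees(np.arctan2(p[1],p[0])),np.hypot(*p)*1e3))(toD(plane(s,*sz(*q),z)))
for n,a,b,z in(("ging",(184,237),(205,193),.177),("cube",(260,300),(204,273),.177),("cin",(372,276),(317,307),.174),("nut",(258,181),(310,177),.183)):
    a,b=A(a,z),A(b,z);print(n,np.round([*a,*b],1),"turn",round((b[0]-a[0]+180)%360-180,1))
E
```

```text
ging [142.7  55.1 102.8  55.7] turn -40.0
cube [-143.1   52.5  175.7   52.9] turn -41.2
cin [ -69.9   57.4 -110.1   56.4] turn -40.2
nut [70.5 40.4 29.5 44.6] turn -40.9
```

```bash
python3 - <<'E'
from h import *
stroke(.0145,-.0098)
look("side","s2");look("top","t2")
E
```

```text
hit True corner z 0.1819 stop False f [-2.7 -0.5  2.1] t 8.0667
```

View pics/s2.png

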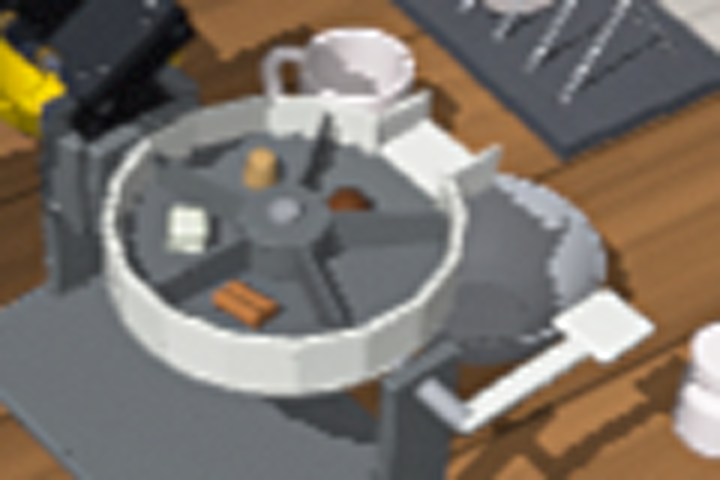

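View pics/t2.png

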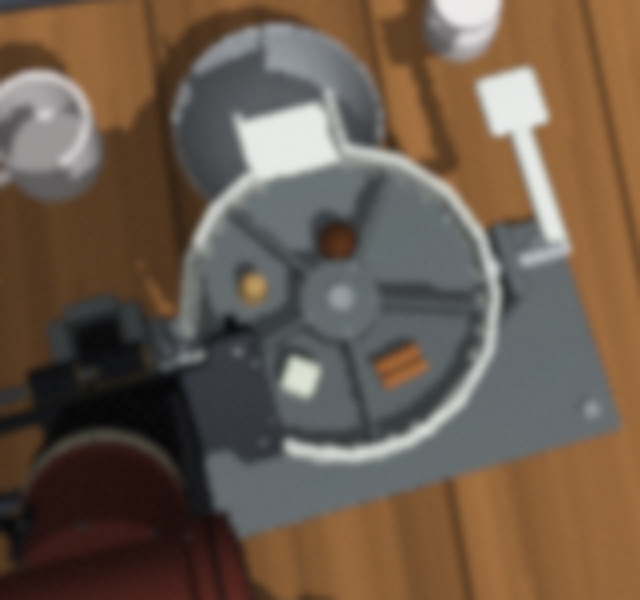

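```bash
python3 - <<'E'
from h import *
s=pickle.load(open("side0.pkl","rb"));t=pickle.load(open("top0.pkl","rb"))
A=lambda q,z:(lambda p:(np.degrees(np.arctan2(p[1],p[0])),np.hypot(*p)*1e3))(toD(plane(s,*sz(*q),z)))
for n,a,b,z in(("ging",(184,237),(261,168),.177),("cube",(260,300),(188,228),.177),("cin",(372,276),(246,303),.174),("nut",(258,181),(349,200),.183)):
    a,b=A(a,z),A(b,z);print(n,np.round([*a,*b],1),"turn",round((b[0]-a[0]+180)%360-180,1))
print(toD(plane(t,*tz(337,240),.18)))
for q in[(378,180),(232,210),(366,430),(478,298)]:
    p=toD(plane(t,*tz(*q),.189));print("wall",np.degrees(np.arctan2(p[1],p[0])).round(1))
E
```

```text
ging [142.7  55.1  62.8  56.9] turn -80.0
cube [-143.1   52.5  135.    53.2] turn -81.9
cin [ -69.9   57.4 -151.1   54.2] turn -81.2
nut [70.5 40.4 -8.6 44.1] turn -79.1
[ 0.03878928 -0.00940663]
wall -33.6
wall 34.2
wall 174.6
wall -105.7
```

The carousel is within about 2° of square and the nutmeg is at dispenser (39,−9) mm, facing the spout in both views. Next I press the lever.

```bash
python3 - <<'E'
from h import *
from workcell import manip,monitor
z=np.sin(.3)*ey-np.cos(.3)*ez;PR=rot(np.cross(ex,z),ex,z)
p=lambda h:D(.104,-.146,h)
manip.movel(wtcp(-.03,.33),max_speed=.25)
manip.move_to(D(.0,0,.40),PR)
manip.move_to(p(.24),PR)
manip.movel(p(.175),max_speed=.15)
print(monitor.read_clock(),monitor.read_contact_force())
h=manip.movel(p(.100),max_speed=.07,threshold=25)
print(h,monitor.read_tcp_pos(),monitor.read_contact_force())
manip.pause(1.0);look("side","s3")
cv2.imwrite("pics/s3f.png",pickle.load(open("s3.pkl","rb"))["color"][100:320,180:500])
E
```

```text
11.4417 [1.00057656 0.4759702  0.33277976]
False [ 0.60648597 -0.16024775  0.10082721] [-0.18443478  0.3030321   7.22961756]
```

View pics/s3f.png

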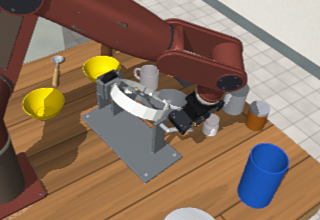

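The picture shows the tray tipped, spout down, with the arm beside it hiding the bowl. I'll press slightly deeper, then release and look.

```bash
python3 - <<'E'
from h import *
from workcell import manip,monitor
p=lambda h:D(.104,-.146,h)
print(manip.movel(p(.095),max_speed=.05,threshold=12),monitor.read_contact_force());manip.pause(.8)
manip.movel(p(.175),max_speed=.07)
manip.movel(p(.30),max_speed=.2)
manip.movel(D(.0,-.33,.33),max_speed=.25)
manip.pause(.5)
print(monitor.read_clock(),monitor.read_contact_force())
look("top","t4")
E
```

```text
False [1.7871811  0.08872147 6.60706562]
18.3333 [0.26905038 0.46002263 0.09550051]
```

View pics/t4.png

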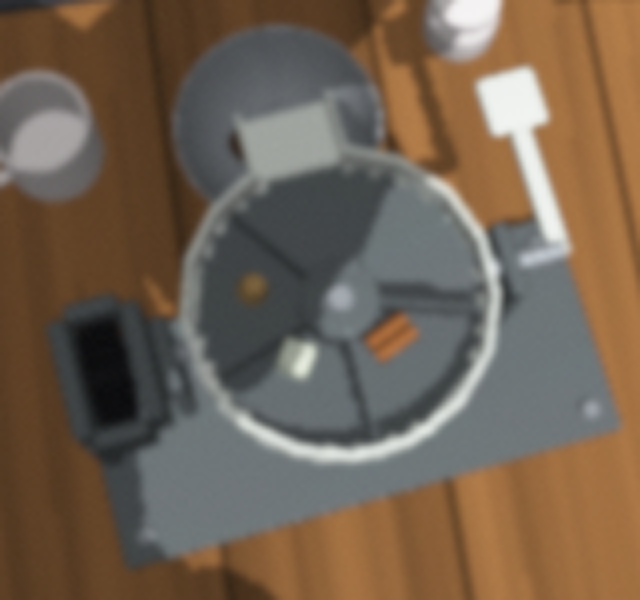

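The nutmeg has left the carousel and shows brown at (237,140) in the bowl, partly under the spout. The tray is level, the other three items are inside and the bowl hasn't moved. I'll check it is at rest, then hand in.

```bash
python3 - <<'E'
from h import *
from workcell import manip,snapshot,job,monitor
for i in range(3):
    s=snapshot("top");b=s["color"][165:185,290:310].astype(int)
    v,u=np.nonzero(b[...,2]-b[...,0]>15);u=u.mean()+290;v=v.mean()+165
    print(u,v,plane(s,u,v,.02));manip.pause(.7)
print(monitor.read_clock());print(job.hand_in())
E
```

```text
nan nan [nan nan nan]
nan nan [nan nan nan]
299.0 177.0 [0.64147529 0.02089528 0.02      ]
20.6333
the job is handed in; nothing more can be done
None<stdin>:5: RuntimeWarning: Mean of empty slice.
  ret = ret.dtype.type(ret / rcount)
```

I handed the job in at 20.6 s: the nutmeg went out through the spout into the bowl, the lever is back up, and the other three things are still in the carousel. My check that the nutmeg was lying still was inconclusive: it was mostly hidden under the spout, and two of the three pictures showed nothing of it. The call returned no verdict.

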